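# Square a knife-handle blank into the fixture and swing the hold-down arm over it

### The job

With your fingertips, push the green knife-handle blank along the bench into the fixture's corner, its long side flush against the aluminium fence and its end against the blue end stop. Then push the red handle to swing the hold-down arm all the way round over the blank to its stop. Do not pick up the blank or disturb anything else on the bench.

Things in the scene. Friction and masses are not known exactly. Their poses are not given: they have to be found in the camera images.
- blank: Loose green resin knife-handle blank, a bar 45 (its x) by 130 (its y) by 30 mm high (z), 0.17 to 0.35 kg, on the bench between robot and fence; origin at the centre of its underside. Seated, its origin is at point blank_seat and its y axis parallel to the fixture's, either way round. It starts 70 to 105 mm short of that in the fixture's x, 60 to 125 mm in y, up to 0.35 rad askew.
- fixture: L-shaped fixture fixed to the bench. Origin on the bench at the inner corner of fence and end stop; x points away from the robot across the fence, y along the fence to the end stop, z up. The aluminium fence's face is the plane x = 0, y from -260 to 10 mm; the blue end stop's face is y = 0, x from -70 to 0 mm. Both 26 mm high, 12 mm thick; the fence has a 5 mm high foot behind it, out to x = 42 mm.
- swingbar (a joint): Angle (rad) of the steel hold-down arm about the vertical axis at bar_pivot. 0: closed on its stop, the arm along the fixture's -x, square across the seated blank. Grows as it opens, clockwise from above; at 1.57 it points along the fixture's +y, over the end stop. Limits 0 and 1.75; starts at 1.15 to 1.55. Friction under 1 N at the handle, no spring: it stays where left.
- blank_seat (a point): Point on the bench at x = -22.5, y = -65 mm of the fixture: where the origin of the fully seated blank lies. Not a visible mark. Axes as the fixture's.
- bar_pivot (a point): Pivot of the hold-down arm, behind the fence at x = 30, y = -65 mm of the fixture, 36 mm above the bench (the arm's underside). Its hub is 28 mm across, its top 54 mm above the bench. The arm is a bar 16 mm wide at heights 36 to 46 mm: it passes above fence, stop and blank without touching.
- bar_handle (a point): Upright red handle, a round pin 18 mm across on the free end of the hold-down arm, 95 mm from the pivot axis, from 46 to 82 mm above the bench; the point is on its axis at 64 mm. Push it sideways in an arc about the pivot.
- paint_jar: Bystander: jar with orange lid, 52 mm across, 48 mm high, origin under its centre; left of the fixture on the robot's side.
- glue_bottle: Bystander: white bottle with blue cap, 52 mm across, 130 mm high, origin under its centre; well left of the end stop.
- tape_roll: Bystander: yellow tape roll lying flat, 90 mm across, 25 mm high, origin under its centre; left of the fixture on the robot's side.
- brass_slug: Bystander: upright brass slug, 28 mm across, 40 mm high, origin under its centre; to the right of the blank.
- screwdriver: Bystander: screwdriver with red handle, about 200 mm long, lying on the bench to the right of the fence, roughly square to it.
There are look-alikes about, which are no part of the job. What is meant by the blank is not yellow, and is the smaller of those in its own colour.

How it is judged:
By the outcome, as a careful person would: the job done as asked, in the order asked, and still so for the second after the job is handed in, with the robot touching nothing.
It also fails if it takes over 64 s, if anything falls off the work surface, if the arm or the gripper's body presses on something with over 40 N, if the wrist force passes 120 N, or if a joint passes its speed limit or range.

### The arm

A 6-joint arm with a two-finger parallel gripper is mounted at the origin on the work surface. World frame = base frame: x ahead of the robot, y to its left, z up, the work surface at z = 0. Lengths are in mm, angles in rad, forces in N, time in s.
With the tool pointing down it reaches from about 375 to 925 mm from the base axis. Payload 5.7 kg.
Tool frame: the origin (TCP) lies at the very end of the fingers, on their centre line; the grasp point (between the pads) lies behind it (arm.grip_depth is the z of the grasp point in the tool frame, in mm); z points along the fingers, y is the direction in which the jaws open and shut (so a half turn about z gives the same grasp; the last joint's range is limited). The gripper opens to 85 mm and grips with 20 to 120 N. Pads are 22 mm wide; open, the fingers measure 114 mm over their backs; the gripper's body (76 mm by 85 mm) begins 54 mm behind the grasp point. The pads swing forward as they close: fully open they stand 13 mm farther back than shut.
Start: joints at [-1.236, 0.359, 1.51, -0, 1.272, -0.115], TCP at [260.852, -540.296, 231.267] pointing down, gripper open.
Joint ranges: [-2.97, 2.97], [-1.01, 2.36], [0.21, 2.38], [-0.96, 4.11], [0.2, 2.71], [-2.98, 2.98]. Speed limits (rad/s): [2.39, 2.39, 3.14, 3.14, 3.14, 3.14].

### API

Orientations are given as a rotation vector (axis times angle).
In Python, from station import arm gives the robot as it stands. The module is installed in compiled form; this text tells all that it offers. Calls block until the motion is done:
- arm.reach(position, orientation): joint-space move of the TCP to a pose.
- arm.line_to(position, frame=None, velocity=150): straight line of the TCP; frame=None keeps the orientation; velocity is the mean speed in mm/s.
- arm.goto_joints(angles): joint-space move.
- arm.open() and arm.close(grip_force=None): open the fingers fully, or close them until they stop; grip_force is the grip in N (None keeps the last).
- arm.pause(seconds).
- arm.solve_ik(position, orientation): joint angles nearest the present ones, or None.
- arm.read_camera(name): name is "side" or "top"; returns a dict with "image" (480x640x3 uint8, red, green, blue), "fx", "fy", "cx", "cy" (pixels), "origin" and "rotation" of the camera in the world. Camera axes: x right, y down, z forward; pixel columns grow to the right and rows downward; lengths in mm; the calibration is good to about 2 mm. A picture is of the moment at which its call begins. There is no depth.
A pose or a line that the arm cannot do raises arm.MotionError and nothing moves.
- arm.hand_in(): hands the job in, once; it reports no verdict.
Readings, each from a call of its own:
- arm.current_clock(): time.
- arm.current_joints(): joint angles.
- arm.current_joint_vel(): joint speeds.
- arm.current_joint_torque(): joint torques, N m.
- arm.current_ee_pos(): TCP position.
- arm.current_tcp_rot(): TCP orientation.
- arm.current_wrist_force(): force on the tool from outside, world axes, zero at the start.
- arm.current_ft_torque(): the same for the moment, N m.
- arm.current_width(): opening from 0.0 (shut) to 1.0 (fully open).
Only numpy, scipy, OpenCV 4.12 (cv2) and the standard library are available. Lean on these libraries where they do the work, as an engineer would, in place of code of your own. Each camera call takes 0.05 s, during which the arm holds its last target. There are 200 camera calls.

## Working session

There is one attempt and no reset: what is moved stays moved. The work goes in short steps, each a Python script; the robot and the scene stay as the last script left them, time stands still between calls to the robot, and variables do not carry over. Pictures are saved under pics/ and viewed, on a budget of 10 in all, crops included, one or two more only if the job needs it, and the job is handed in when it is done.

```bash
mkdir -p pics; cat > h.py <<'E'
import numpy as np, cv2
from station import arm
def snap(cam,name=None):
    c=arm.read_camera(cam)
    if name: cv2.imwrite(f'pics/{name}.png',c['image'][:,:,::-1])
    return c
def ray(c,uv,z):
    uv=np.atleast_2d(uv).astype(float)
    d=np.c_[(uv[:,0]-c['cx'])/c['fx'],(uv[:,1]-c['cy'])/c['fy'],np.ones(len(uv))]@np.array(c['rotation']).T
    o=np.array(c['origin']); return o+d*((z-o[2])/d[:,2])[:,None]
def proj(c,P):
    q=(np.atleast_2d(P)-np.array(c['origin']))@np.array(c['rotation'])
    return np.c_[c['fx']*q[:,0]/q[:,2]+c['cx'],c['fy']*q[:,1]/q[:,2]+c['cy']]
E
python3 - <<'E'
from h import *
for n in('top','side'):
    c=snap(n,n+'0'); print(n,c['origin'],np.round(c['rotation'],3).tolist(),c['fx'],c['cx'],c['cy'])
print(arm.current_clock(),arm.current_tcp_rot(),arm.grip_depth)
E
```

```text
top [ 472.57579946  -24.22512822 1030.21442339] [-2.158, 2.221, -0.075] 527.7254639568025 314.3101988319945 235.45219040915802
side [ 122.31816981 -888.88663655  631.18028746] [-2.039, 0.468, -0.294] 572.3086282403292 322.1530274540966 234.1279697385083
0.1 [-3.06085499e+00 -7.00264573e-01  2.80840487e-04] -18.700000000000003
```

View pics/top0.png

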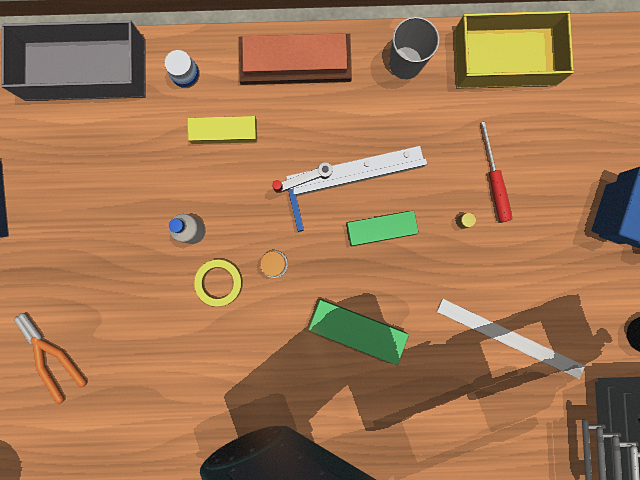

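View pics/side0.png

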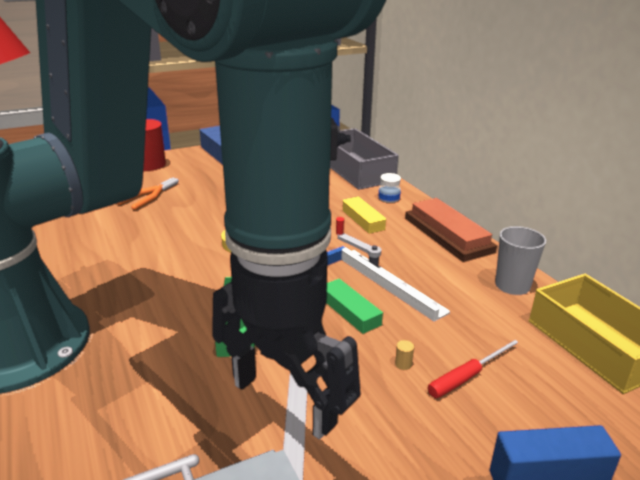

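```bash
sed -i "s/    if name/    c['rotation']=cv2.Rodrigues(np.array(c['rotation']))[0]\n    if name/" h.py
python3 - <<'E'
from h import *
c=snap('top'); im=c['image']; hsv=cv2.cvtColor(im,cv2.COLOR_RGB2HSV)
cv2.imwrite('pics/crop1.png',cv2.resize(im[130:260,260:500],None,fx=3.3,fy=3.3,interpolation=cv2.INTER_CUBIC)[:,:,::-1])
def big(lo,hi,box):
    m=cv2.inRange(hsv,lo,hi); k=np.zeros_like(m);x0,y0,x1,y1=box;k[y0:y1,x0:x1]=m[y0:y1,x0:x1]
    cs=cv2.findContours(k,0,cv2.CHAIN_APPROX_NONE)[0]; return max(cs,key=cv2.contourArea)
g=big((45,80,130),(75,255,255),(330,200,430,255))
s=big((100,120,40),(125,255,255),(280,180,315,240))
w=big((0,0,150),(180,45,255),(270,140,440,200))
r=big((0,150,80),(8,255,255),(265,175,290,200))
for n,k,z in(('green',g,30),('stop',s,26),('fence',w,26),('handle',r,82)):
    b=cv2.boxPoints(cv2.minAreaRect(k)); print(n,b.round(1).tolist(),'\n',ray(c,b,z)[:,:2].round(1).tolist(),cv2.minAreaRect(k))
print('slug,jar',ray(c,[[468,219],[273,263]],40).round())
E
```

```text
green [[347.1000061035156, 222.3000030517578], [413.70001220703125, 210.10000610351562], [417.8999938964844, 232.8000030517578], [351.29998779296875, 245.0]] 
 [[561.1, -91.4], [580.8, -219.0], [537.4, -225.1], [517.8, -97.9]] ((382.5090637207031, 227.54931640625), (23.023033142089844, 67.6841049194336), 79.59229278564453)
stop [[287.70001220703125, 189.60000610351562], [293.6000061035156, 188.10000610351562], [303.6000061035156, 229.60000610351562], [297.70001220703125, 231.10000610351562]] 
 [[627.8, 20.3], [630.2, 8.9], [549.8, -8.1], [547.4, 3.2]] ((295.6455383300781, 209.60281372070312), (42.7045783996582, 6.067133903503418), 76.4295654296875)
fence [[278.1000061035156, 173.0], [421.29998779296875, 140.39999389648438], [426.6000061035156, 163.8000030517578], [283.3999938964844, 196.3000030517578]] 
 [[660.4, 37.8], [716.0, -240.1], [670.2, -248.4], [615.0, 28.7]] ((352.37921142578125, 168.36839294433594), (23.935077667236328, 146.8461456298828), 77.19573211669922)
handle [[272.0, 180.0], [281.0, 180.0], [281.0, 189.0], [272.0, 189.0]] 
 [[637.4, 45.7], [636.9, 29.4], [620.5, 29.8], [621.0, 46.1]] ((276.5, 184.5), (9.0, 9.0), 90.0)
slug,jar [[ 560. -319.   40.]
 [ 488.   51.   40.]]
```

View pics/crop1.png

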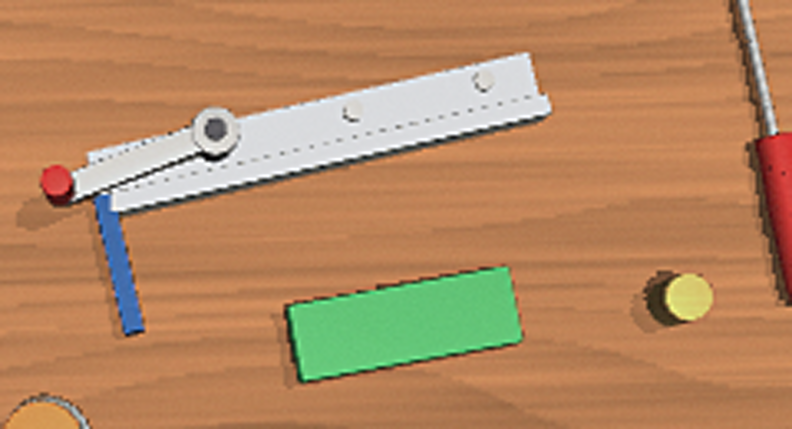

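```bash
cat >> h.py <<'E'
from scipy.spatial.transform import Rotation as Ro
YAW=0.199; C=np.array([619.5,6.7])
EX=np.array([np.cos(YAW),np.sin(YAW)]); EY=np.array([-EX[1],EX[0]])
def W(x,y,z): return np.r_[C+x*EX+y*EY,z]
def F(p): d=np.array(p)[:2]-C; return np.array([d@EX,d@EY])
def down(a):  # tool y at angle a from fixture x
    a+=YAW; y=np.array([np.cos(a),np.sin(a),0]); z=np.array([0,0,-1.])
    return Ro.from_matrix(np.c_[np.cross(y,z),y,z]).as_rotvec()
def best(p,a):
    j0=arm.current_joints(); o=[]
    for k in(a,a+np.pi):
        j=arm.solve_ik(p,down(k))
        if j is not None:o.append((np.abs(np.array(j)-j0).max(),k))
    return min(o)[1]
def push(p0,d,dist,step,lim,vel=30):
    """advance from fixture point p0 (x,y,z) along d until wrist force opposing exceeds lim"""
    d=np.array(d,float); dw=np.r_[d[0]*EX+d[1]*EY,0]; b=np.array(arm.current_wrist_force())
    s=0
    while s<dist:
        s+=step; q=np.array(p0)+s*np.r_[d,0]; arm.line_to(W(*q),velocity=vel)
        f=-(np.array(arm.current_wrist_force())-b)@dw
        if f>lim: break
    print('push end',s,F(arm.current_ee_pos()).round(1),'f',round(f,1),'t',arm.current_clock()); return q
E
python3 - <<'E'
from h import *
p=W(-160,-147,120); a=best(p,np.pi/2); print(a,arm.solve_ik(p,down(a)),'hub',F(ray(snap('top'),[[324.8,169.4]],54)[0]))
arm.reach(p,down(a)); arm.line_to(W(-160,-147,4))
b=np.array(arm.current_wrist_force())
arm.line_to(W(-68,-147,4),velocity=60)
print(np.array(arm.current_wrist_force())-b)
push((-68,-147,4),(1,0),24,1,8,20)
arm.line_to(W(-110,-147,4)); arm.line_to(W(-110,-147,120))
arm.line_to(W(-330,-147,120),velocity=300)
c=snap('top'); snap('top','p1')
E
```

```text
4.71238898038469 [-0.46399948  0.37843171  1.80684839  0.          0.95631256  0.90779685] hub [ 27.68237099 -64.75095412]
[-1.31544078 -0.50084755 -1.33529184]
push end 14 [ -57.  -146.8] f 8.6 t 7.9583
```

View pics/p1.png

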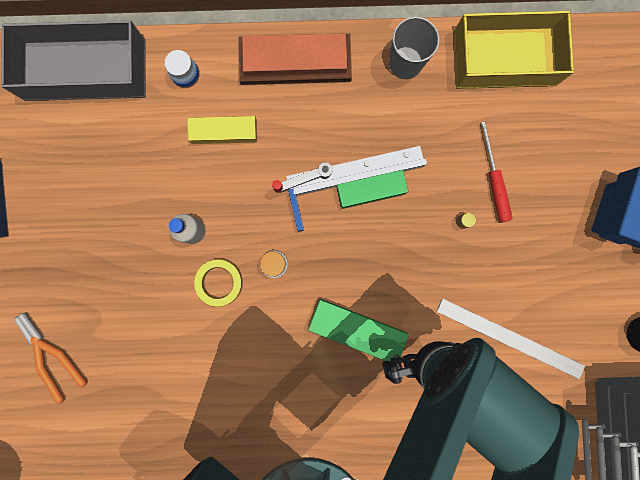

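The blank lies flush on the fence at about px (373,188), and nothing else has moved. Next I push it along the fence with the fingers shut.

```bash
python3 - <<'E'
from h import *
arm.close()
p=W(-24,-255,120); a=best(p,0); arm.reach(p,down(a)); arm.line_to(W(-24,-255,6))
arm.line_to(W(-24,-152,6),velocity=60)
q=push((-24,-152,6),(0,1),24,1,8,20)
arm.line_to(W(-24,-185,6)); arm.line_to(W(-24,-185,120))
# re-square against the fence, two fingertips
arm.open(); 
p=W(-85,-65,120); a=best(p,np.pi/2); arm.reach(p,down(a)); arm.line_to(W(-85,-65,4)); 
q=push((-62,-65,4),(1,0),12,1,8,20)
arm.line_to(W(-85,-65,4)); arm.line_to(W(-85,-65,120)); arm.line_to(W(-330,-147,120),velocity=300)
c=snap('top','p2'); im=c['image']; hsv=cv2.cvtColor(im,cv2.COLOR_RGB2HSV)
m=cv2.inRange(hsv,(45,80,130),(75,255,255)); m[250:]=0
k=max(cv2.findContours(m,0,1)[0],key=cv2.contourArea); b=ray(c,cv2.boxPoints(cv2.minAreaRect(k)),30)
print([F(v).round(1).tolist() for v in b],F(b.mean(0)))
cv2.imwrite('pics/crop2.png',cv2.resize(im[130:260,260:500],None,fx=3.3,fy=3.3,interpolation=cv2.INTER_CUBIC)[:,:,::-1])
E
```

```text
push end 13 [ -23.8 -141.6] f 10.6 t 18.4167
push end 8 [-56.8 -64.7] f 8.8 t 25.8917
[[-1.0, -1.4], [-1.0, -130.3], [-45.2, -129.9], [-45.0, -1.3]] [-23.04719153 -65.74930101]
```

View pics/crop2.png

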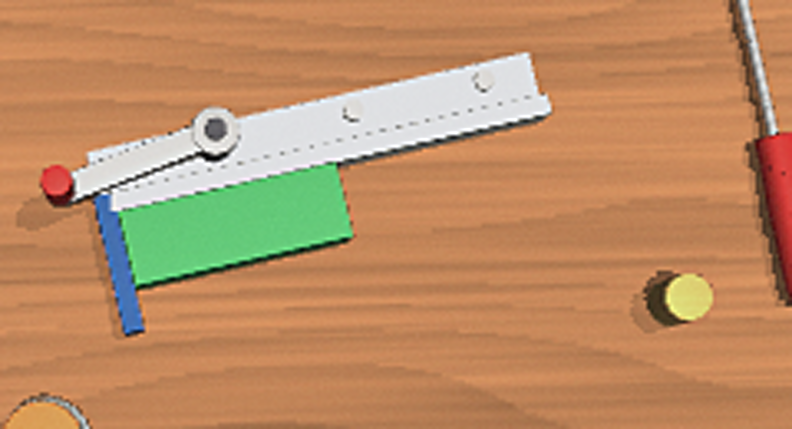

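```bash
python3 - <<'E'
from h import *
def fp(t,d): return np.array([30-95*np.cos(t)+d*np.sin(t), -65+95*np.sin(t)+d*np.cos(t)])
def ok(k):
    return [arm.solve_ik(W(*fp(t,d),58),down(np.pi-t+k)) for t,d in((1.4,42),(0.7,20),(0,20))]
arm.close()
for k in(0,np.pi,-np.pi):
    s=ok(k); print(k,[None if v is None else round(v[5],2) for v in s])
cand=[k for k in(0,np.pi) if all(v is not None for v in ok(k))]
k=min(cand,key=lambda k:max(abs(v[5]) for v in ok(k))); print('k',k)
T=1.4; A=lambda t:down(np.pi-t+k)
arm.line_to(W(-330,-147,170))
arm.reach(W(*fp(T,45),170),A(T)); arm.line_to(W(*fp(T,45),58)); arm.line_to(W(*fp(T,22),58),velocity=60)
b=np.array(arm.current_wrist_force())
for t in np.r_[np.arange(1.3,0.15,-0.1),np.arange(0.12,-0.06,-0.02)]:
    arm.line_to(W(*fp(t,20),58),A(t),velocity=60 if t>.15 else 25)
    f=np.array(arm.current_wrist_force())-b; g=f[:2]@(np.sin(t)*EX+np.cos(t)*EY)
    if t<.15 and g>5: break
print('theta',t,'f',g,arm.current_clock())
arm.line_to(W(*fp(t,60),58)); arm.line_to(W(*fp(t,60),170)); arm.line_to(W(-330,-100,170),velocity=300)
c=snap('top','p3'); im=c['image']; hsv=cv2.cvtColor(im,cv2.COLOR_RGB2HSV)
m=cv2.inRange(hsv,(0,150,80),(8,255,255)); m[:150]=0;m[260:]=0;m[:,:260]=0;m[:,420:]=0
h=F(ray(c,[np.argwhere(m)[:,::-1].mean(0)],82)[0]); print('handle',h,'theta',np.arctan2(h[1]+65,30-h[0]),arm.current_clock())
cv2.imwrite('pics/crop3.png',cv2.resize(im[130:330,240:500],None,fx=3,fy=3,interpolation=cv2.INTER_CUBIC)[:,:,::-1])
E
```

```text
0 [np.float64(-1.96), np.float64(-2.74), np.float64(2.73)]
3.141592653589793 [np.float64(1.18), np.float64(0.4), np.float64(-0.41)]
-3.141592653589793 [np.float64(1.18), np.float64(0.4), np.float64(-0.41)]
k 3.141592653589793
theta -0.020000000000000018 f 5.080044176232995 39.9417
handle [-64.58543521 -67.13157571] theta -0.02253216856592835 42.3917
```

View pics/crop3.png

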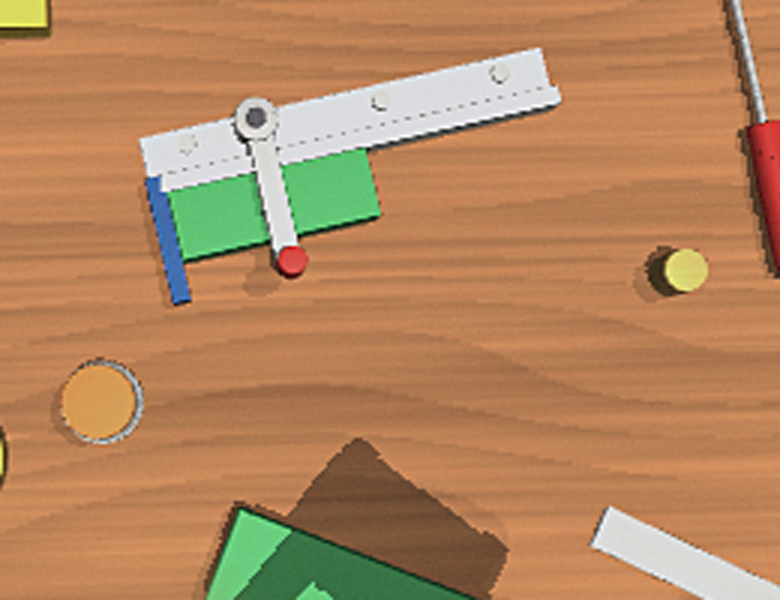

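The picture shows the bar square across the seated blank, with the red handle at crop px (291,261). The blank is in the corner, the bystanders have not moved, and the robot is clear.

```bash
python3 -c "
from h import *
arm.hand_in(); print(arm.current_clock())"
```

```text
the job is handed in; nothing more can be done
the job is handed in; nothing more can be done
```

I seated the blank in the fixture's corner, swung the hold-down arm closed, and handed the job in at about 42 s of the 64 s allowed.

**How it was done:**
- I pushed the blank's long side against the fence with two open fingertips.
- I slid it to the end stop with the fingers shut, then squared it against the fence again.
- I pushed the red handle round to its stop.

**Last checks:**
- **Blank:** after the final push and before the swing, the camera put its centre at fixture (-23.0, -65.7) mm. The seat is (-22.5, -65), so it agrees within camera accuracy. I felt both the fence and the end stop as a rise to about 9–11 N. The last picture shows the blank still in the corner.
- **Hold-down arm:** the force rose to 5 N at a commanded angle of -0.02 rad. The camera gave -0.023 rad, which I read as 0 (closed) within the calibration error.
- **Other objects:** nothing else appears moved in the pictures, and the robot was clear of everything.

One small disagreement: the hub measured at x = 27.7 mm against the stated 30 mm, roughly the calibration tolerance.

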